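# Aim a printed fitting at the 3D scanner and take the scan

### The job

With one fingertip, push the upright posts of the scanning turntable round until the long stem of the printed Y fitting lying on it points straight at the scanner's lens; then, and only then, press the scanner's trigger button down and come away. Do not touch, shift or lift the fitting itself, pick nothing up, and leave the other things on the desk where they are.

Things in the scene. Friction and masses are not known exactly. Their poses are not given: they have to be found in the camera images.
- station: Scanning station, fixed. Origin at desk level on the turntable's axis; its x axis points level at the scanner. Round foot of radius 80 mm under the platter; a rail 36 mm wide, 12 mm high leads along +x to a mast with the scanner head (45 x 110 x 50 mm) centred at x = 255 mm, 85 to 135 mm above the desk. Its lens, mid face, looks back at the turntable from x = 226 mm
- platter (a joint): Angle of the turntable platter in rad, counterclockwise from above, 0 when post0 lies towards the scanner. It turns either way without stops (several turns) and is slightly stiff: about 1 N at a post moves it and it stays where left. Platter: disc of radius 90 mm with its top 40 mm above the desk and four spokes at right angles, each carrying an upright post
- platter_centre (a point): Centre of the platter's top, on its axis, 40 mm above the desk
- post0 (a point): Centre of the top of post 0 (at platter angle 0 degrees counterclockwise). Upright round bar 14 mm across, 115 mm from the axis, from 36 to 86 mm above the desk, free all round except for its spoke (16 mm wide, top 36 mm above the desk)
- post1 (a point): Centre of the top of post 1 (at platter angle 90 degrees counterclockwise). Upright round bar 14 mm across, 115 mm from the axis, from 36 to 86 mm above the desk, free all round except for its spoke (16 mm wide, top 36 mm above the desk)
- post2 (a point): Centre of the top of post 2 (at platter angle 180 degrees counterclockwise). Upright round bar 14 mm across, 115 mm from the axis, from 36 to 86 mm above the desk, free all round except for its spoke (16 mm wide, top 36 mm above the desk)
- post3 (a point): Centre of the top of post 3 (at platter angle 270 degrees counterclockwise). Upright round bar 14 mm across, 115 mm from the axis, from 36 to 86 mm above the desk, free all round except for its spoke (16 mm wide, top 36 mm above the desk)
- fitting: White printed Y-shaped tube fitting of 26 mm diameter, 70 g, lying loose and flat on the platter, near its centre. Origin at the underside of its junction; x axis along the single long stem (72 mm from the junction), z up. The two short legs (44 mm) lie at 146 degrees either side of the stem. It rides with the platter by friction
- fitting_tip (a point): Middle of the end face of the fitting's long stem
- trigger (a joint): Travel of the trigger button in m: 0 up, 0.006 fully down; spring, about 5 N to push fully down, springs back
- trigger_top (a point): Centre of the top of the round grey trigger button (radius 22 mm), 22 mm above the desk when up, in its low round black housing (radius 30 mm, 12 mm high), standing fixed on the desk to the left or right of the turntable; pressed straight down
- spare: Bystander: another white printed Y fitting, 24 mm diameter tubes, lying on the desk; origin at the underside of its junction
- glue: Bystander: upright white glue bottle, 32 mm across, 100 mm tall; origin under its centre
- pot: Bystander: black open pot, 60 mm across, 45 mm tall; origin under its centre
- scraper: Bystander: scraper with a wooden handle lying flat on the desk between the robot and the turntable, under 30 mm high
- driver: Bystander: screwdriver with a black handle lying flat on the desk between the robot and the turntable, under 30 mm high
- roller: Bystander: steel feed pulley, 44 mm across, 30 mm tall, standing to the left of the turntable; origin under its centre
Mind the look-alikes: they are no part of the job. Leave any purple or yellow look-alike of the part that bears trigger alone.

How it is judged:
By the outcome, as a careful person would: the job done as asked, in the order asked, and still so for the second after the job is handed in, with the robot touching nothing.
It also fails if it takes over 72 s, if anything falls off the work surface, if the arm or the gripper's body presses on something with over 40 N, if the wrist force passes 120 N, or if a joint passes its speed limit or range.

### The arm

A 6-joint arm with a two-finger parallel gripper is mounted at the origin on the work surface. World frame = base frame: x ahead of the robot, y to its left, z up, the work surface at z = 0. Lengths are in m, angles in rad, forces in N, time in s.
With the tool pointing down it reaches from about 0.25 to 0.775 m from the base axis. Payload 4 kg.
Tool frame: the origin (TCP) lies where the fingers leave the gripper's body, on its centre line; the fingertips stand 97 mm ahead of it and the grasp point (between the pads) lies 78 mm ahead of it; z points along the fingers, y is the line along which they close (so a half turn about z gives the same grasp; the last joint's range is limited). The gripper opens to 94 mm and grips with 3 to 60 N. Pads are 16 mm wide; open, the fingers measure 119 mm over their backs; the gripper's body (75 mm by 177 mm) begins 78 mm behind the grasp point.
Start: joints at [-1.305, 0.087, 1.371, -0, 1.684, -0.103], TCP at [0.198, -0.513, 0.303] pointing down, gripper open.
Joint ranges: [-3.1, 3.1], [-0.76, 2.03], [0.27, 2.55], [-1.08, 4.22], [0.17, 2.65], [-2.57, 2.57]. Speed limits (rad/s): [2.79, 2.79, 3.14, 3.14, 3.14, 3.14].

### API

Orientations are given as a 3x3 rotation matrix whose columns are the frame's x, y, z axes.
In Python, from rig import read_state, snapshot, camera_model, bot gives the robot as it stands. The module is installed in compiled form; this text tells all that it offers.
- The arm moves only by the tool apply_moves, never from a script. Its argument "increments" is a list of rows, each a list of 4 numbers: the shift along the tool's x, y, z in mm, then the turn about the tool's z in rad. In form: [[x, y, z, twist], ...]. A call has 1 to 20 rows; each row is the pose to reach, as a shift and turn from the pose commanded when the call began, along the tool's axes at that moment; what a row does not reach only later rows make up. A row lasts 1/10 s, in which the tool goes at most 50 mm and 8.59 degrees, less where a joint would pass 70% of its speed; a pose out of reach is approached as far as the arm can. A call with a gripper value outside its range is refused whole. "grip" is the gripper's target within -1 to 1 (shut at 1, half-way at 0, fully open at -1), set as the call begins (left out, the last holds). The fingers move at their own pace and stop on an object; "grip_force" is the grip in N (left out, the last holds). Time passes only in rows, so rows that repeat a pose let the fingers close. It gives the time, the measured TCP pose, the force, the opening and the grip force at its end, in the units of the state.
- read_state(): the state, without advancing time (a new reading comes with each control period).
- snapshot(name): name is "scene" or "top"; returns the picture (420x560x3 uint8, red, green, blue); there is no depth.
- camera_model(name): a dict with "fx", "fy", "cx", "cy" (pixels), "k1" (the pictures are not rectified: a ray, as slopes to the right and down, at radius r is drawn at 1 + k1 r^2 times it, then the intrinsics apply), "world_to_cam" (4x4, takes a point from world to camera coordinates). Camera axes: x right, y up, looking along -z (the intrinsics and any distortion apply to the point x, -y, -z); pixel columns grow to the right and rows downward; lengths in m; the calibration is good to about 2 mm. A picture is of the moment at which its call begins. camera_model takes no time and is no camera call.
- bot.close_job(): hands the job in; it is judged then, once.
The state is a dict: "time_s": time; "q": joint angles; "dq": joint speeds; "effort": joint torques, N m; "tcp_pos": TCP position; "ee_rot": TCP orientation; "force": force on the tool from outside, world axes, zero at the start; "moment": the same for the moment, N m; "gripper_width": opening from 0.0 (shut) to 1.0 (fully open); "grip_force": force on a finger pad.
Only numpy, scipy, OpenCV 4.12 (cv2) and the standard library are available. Lean on these libraries where they do the work, as an engineer would, in place of code of your own. Each camera call takes 0.05 s, during which the arm holds its last target. There are 200 camera calls.

## Working session

There is one attempt and no reset: what is moved stays moved. The work goes in short steps, Python scripts to look and compute and a tool call to move; the robot and the scene stay as the last step left them, time stands still between calls to the robot, and variables do not carry over. Pictures are saved under pics/ and viewed, at most 10 in all, crops included, and the job is handed in when it is done.

Besides the shell and the picture viewer there is one more tool, called after ">>>" as name(argument=value, ...), one argument or row to a line, values as JSON. apply_moves: Moves the arm, as the interface text tells. Its arguments: {"type":"object","properties":{"increments":{"type":"array"},"grip":{"type":"number"},"grip_force":{"type":"number"}},"required":["increments"]}

```bash
mkdir -p pics
cat > h.py <<'E'
import numpy as np, cv2
from rig import read_state, snapshot, camera_model, bot
def ray(name,u,v):
    c=camera_model(name); x=(u-c["cx"])/c["fx"]; y=(v-c["cy"])/c["fy"]
    p=np.array([x,y]); q=p.copy()
    for _ in range(20): q=p/(1+c["k1"]*(q@q))
    T=np.array(c["world_to_cam"]); R=T[:3,:3]; t=T[:3,3]
    return -R.T@t, R.T@np.array([q[0],-q[1],-1.0])
def onz(name,u,v,z):
    o,d=ray(name,u,v); return o+d*(z-o[2])/d[2]
def proj(name,P):
    c=camera_model(name); T=np.array(c["world_to_cam"]); p=T[:3,:3]@np.array(P)+T[:3,3]
    x=p[0]/-p[2]; y=-p[1]/-p[2]; s=1+c["k1"]*(x*x+y*y)
    return np.array([c["cx"]+c["fx"]*x*s, c["cy"]+c["fy"]*y*s])
def snap(name,f):
    im=snapshot(name); cv2.imwrite("pics/"+f,cv2.cvtColor(im,cv2.COLOR_RGB2BGR)); return im
E
python3 - <<'E'
from h import *
for n in("top","scene"):
    snap(n,n+"0.png"); print(n,ray(n,280,210))
s=read_state(); print(s["time_s"],s["tcp_pos"],s["ee_rot"],s["force"])
E
```

```text
top (array([0.37841372, 0.00165565, 1.22200385]), array([ 0.10407319, -0.02575664, -0.99428525]))
scene (array([1.05298161, 0.29692508, 0.83780387]), array([-0.56593164, -0.31959758, -0.76004395]))
0.1 [ 0.19818166 -0.51273359  0.30164029] [[ 9.32767449e-01  3.60478304e-01 -5.27881489e-04]
 [ 3.60478641e-01 -9.32765552e-01  1.89062393e-03]
 [ 1.89139242e-04 -1.95380247e-03 -9.99998073e-01]] [-0.37560181 -0.15492677 -0.47684964]
```

View pics/top0.png

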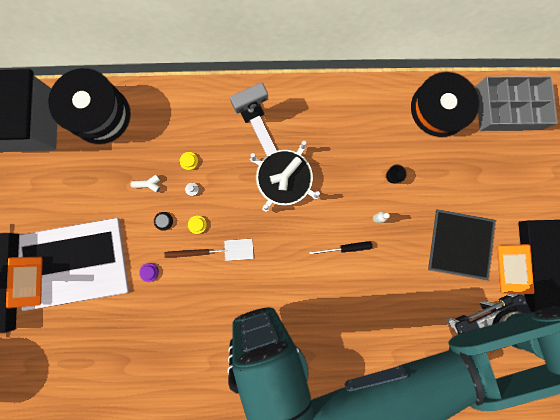

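View pics/scene0.png

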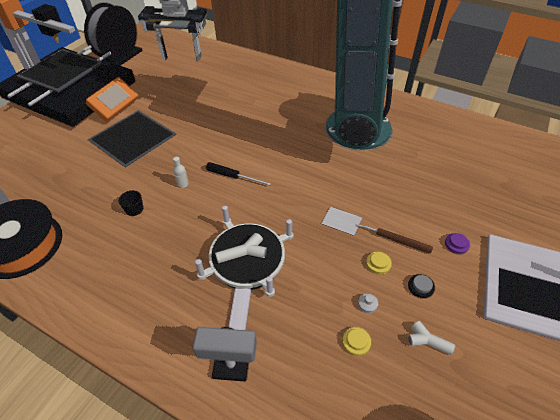

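The top view shows the platter at about (284,177), with posts near (304,146), (253,157), (266,208) and (317,196). The scanner is at (248,98) and the grey trigger at (164,221). The purple and yellow buttons are look-alikes. Next I'll measure from enlarged crops.

Run:
```python
from h import *
t=cv2.imread("pics/top0.png"); s=cv2.imread("pics/scene0.png")
a=cv2.resize(t[75:220,220:330],None,fx=4,fy=4,interpolation=cv2.INTER_CUBIC)
b=cv2.resize(s[195:385,180:310],None,fx=3,fy=3,interpolation=cv2.INTER_CUBIC)
c=np.zeros((580,830,3),np.uint8);c[:580,:440]=a;c[:570,440:830]=b
cv2.imwrite("pics/crop0.png",c[:, :800])
def disc(n,im,x0,y0,x1,y1,z):
    m=np.zeros(im.shape[:2],np.uint8); m[y0:y1,x0:x1]=(im[y0:y1,x0:x1].max(2)<60)*255
    cs,_=cv2.findContours(m,cv2.RETR_EXTERNAL,cv2.CHAIN_APPROX_NONE); k=cv2.convexHull(max(cs,key=cv2.contourArea))
    P=np.array([onz(n,*p[0],z) for p in k])[:,:2].astype(np.float32)
    print(n,cv2.minEnclosingCircle(P),cv2.fitEllipse(P), "px",k[:,0].mean(0))
disc("top",t,250,140,320,212,.04); disc("scene",s,195,215,295,290,.04)
# trigger grey
disc("top",t,145,205,185,235,.012); disc("scene",s,400,265,440,305,.012)
# fitting white pixels inside disc
for n,im,(u,v,r) in(("top",t,(285,177,24)),("scene",s,(246,253,30))):
    m=np.zeros(im.shape[:2],np.uint8);cv2.circle(m,(u,v),r,255,-1);m&=((im.min(2)>110)*255).astype(np.uint8)
    ys,xs=np.nonzero(m);print(n,len(xs),onz(n,xs.mean(),ys.mean(),.053))
```

```text
top ((0.6080387234687805, -0.04426997900009155), 0.08251507580280304) ((0.6081365346908569, -0.044293154031038284), (0.16240660846233368, 0.1643645465373993), 83.74873352050781) px [284.03571429 179.32142857]
scene ((0.6101172566413879, -0.04562775045633316), 0.08312949538230896) ((0.610191822052002, -0.04607159271836281), (0.16402168571949005, 0.1655859500169754), 128.0686492919922) px [248.41176471 252.79411765]
top ((0.47996261715888977, 0.3445066511631012), 0.02958877570927143) ((0.4798400104045868, 0.34474611282348633), (0.05675537884235382, 0.05852987989783287), 149.2633819580078) px [163.66666667 220.73333333]
scene ((0.48614758253097534, 0.3431183397769928), 0.031211938709020615) ((0.48517969250679016, 0.34365546703338623), (0.058194395154714584, 0.06324385106563568), 82.09968566894531) px [419.8125 286.5   ]
top 381 [ 0.61415832 -0.0484072   0.053     ]
scene 681 [ 0.61291764 -0.05175368  0.053     ]
```

View pics/crop0.png

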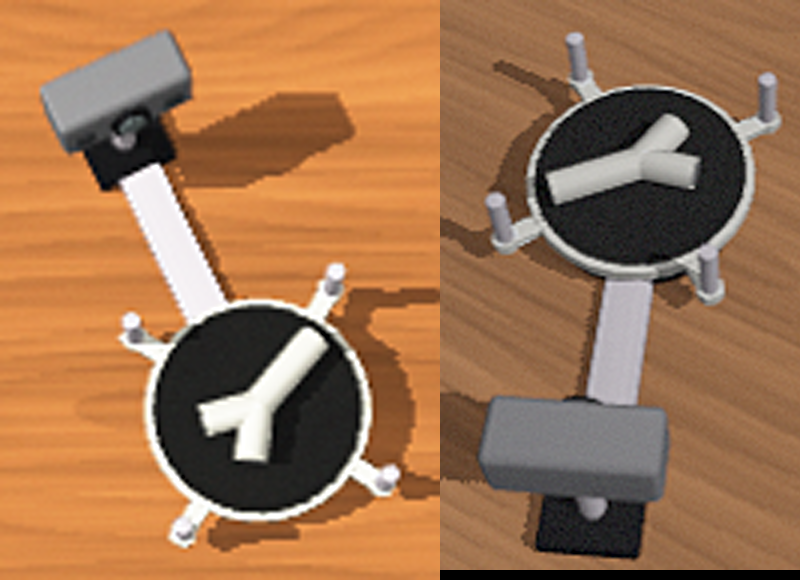

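The crop shows the stem pointing up and right in the top view, with the tip at about px (298.5,160) and the junction at about (284,177). The rail runs up and left, so the platter needs roughly 67° counter-clockwise. I'll refine that with PCA on the fitting and rays for the rail and posts.

```bash
cat >> h.py <<'E'
def fit(n,im,C):
    """im BGR; fitting silhouette axis by PCA on the z=0.053 plane"""
    m=np.zeros(im.shape[:2],np.uint8)
    rim=np.array([proj(n,[C[0]+.081*np.cos(a),C[1]+.081*np.sin(a),.045]) for a in np.linspace(0,6.28,60)]).astype(np.int32)
    cv2.fillPoly(m,[rim],255); m&=((im.min(2)>90)*255).astype(np.uint8)
    k,l,st,_=cv2.connectedComponentsWithStats(m); i=1+st[1:,4].argmax(); ys,xs=np.nonzero(l==i)
    P=np.array([onz(n,x,y,.051)[:2] for x,y in zip(xs,ys)]); c=P.mean(0); w,V=np.linalg.eigh(np.cov((P-c).T)); d=V[:,1]
    s=(P-c)@d
    if abs(s.min())>s.max(): d=-d; s=-s
    return c,d,s.min(),s.max(),len(xs)
def report(C,L):
    C=np.array(C);L=np.array(L)
    for n in("top","scene"):
        im=cv2.cvtColor(snapshot(n),cv2.COLOR_RGB2BGR); c,d,a,b,N=fit(n,im,C); tip=c+d*b
        lens=np.degrees(np.arctan2(*(L-tip)[::-1])); print(n,"c",c.round(4),"ang",np.degrees(np.arctan2(d[1],d[0])).round(2),"ext",a,b,N,"tip",tip.round(4),"dir tip->lens",lens.round(2))
E
python3 - <<'E'
from h import *
t=cv2.imread("pics/top0.png"); s=cv2.imread("pics/scene0.png"); C=np.array([.609,-.045])
T=lambda X,Y:(220+X/4-.4,75+Y/4-.4); S=lambda X,Y:(180+(X-440)/3-.3,195+Y/3-.3)
# rail edges at z=.012 via mask
for n,im,poly in(("top",t,[T(115,185),T(165,160),T(232,290),T(175,315)]),("scene",s,[S(595,285),S(665,285),S(650,390),S(575,390)])):
    m=np.zeros(im.shape[:2],np.uint8);cv2.fillPoly(m,[np.array(poly).astype(np.int32)],255)
    m&=((im[...,0]>150)*255).astype(np.uint8); ys,xs=np.nonzero(m)
    P=np.array([onz(n,x,y,.012)[:2] for x,y in zip(xs,ys)]);r=P-P.mean(0);c=P.mean(0)-C
    w,V=np.linalg.eigh(np.cov(r.T));d=V[:,1]*np.sign(V[:,1]@c)
    print(n,"rail",len(xs),"pca",np.degrees(np.arctan2(d[1],d[0])),"from C",np.degrees(np.arctan2(c[1],c[0])),P.mean(0),"wid",np.ptp(r@V[:,0]))
for q in[(337,270),(131,319),(182,526),(390,471)]:
    p=onz("top",*T(*q),.086)[:2]; print("post top",p,np.hypot(*(p-C)),np.degrees(np.arctan2(*(p-C)[::-1])))
for q in[(575,38),(767,79),(494,200),(709,253)]:
    p=onz("scene",*S(*q),.086)[:2]; print("post sc",p,np.hypot(*(p-C)),np.degrees(np.arctan2(*(p-C)[::-1])))
# scanner head top corners, z=.135
for nm,F,c4 in(("top",T,[(42,98),(170,32),(190,75),(66,132)]),("scene",S,[(490,398),(667,408),(664,465),(482,455)])):
    p=np.array([onz(nm,*F(*q),.135)[:2] for q in c4]); c=p.mean(0)-C; print("head",nm,p.mean(0),np.hypot(*c),np.degrees(np.arctan2(c[1],c[0])))
a=np.radians(27.); report(C,C+.226*np.array([np.cos(a),np.sin(a)]))
E
```

```text
top rail 411 pca 23.85248831974701 from C 24.491200948434955 [0.75726178 0.02253929] wid 0.03689157697421075
scene rail 584 pca 23.28476484476099 from C 23.648006777107287 [0.7261982  0.00631962] wid 0.03632111682209363
post top [ 0.70565961 -0.10658924] 0.11461376813234789 -32.504334151144654
post top [0.67047887 0.05242145] 0.1151980471678513 57.7455796570623
post top [0.5101917 0.0168576] 0.11657376847677707 147.95193339780354
post top [ 0.54852646 -0.14172294] 0.11407180268983774 -122.01462891425271
post sc [ 0.54916641 -0.14165882] 0.11367931242219796 -121.75827198889421
post sc [0.5135219  0.01530662] 0.11292898365803618 147.72235447553768
post sc [ 0.7076016  -0.10689073] 0.11641622281740525 -32.11586927234194
post sc [0.67199395 0.05308583] 0.11657216138607374 57.29008804551897
head top [0.83730816 0.05742818] 0.2502321864138237 24.162912654049617
head scene [0.84086237 0.0594284 ] 0.2542940169065296 24.24630525817175
top c [ 0.6145 -0.0484] ang -42.25 ext -0.0514102119228157 0.06735655393764241 392 tip [ 0.6644 -0.0936] dir tip->lens 46.02
scene c [ 0.6137 -0.0514] ang -39.83 ext -0.051734631251547473 0.06527599128331937 690 tip [ 0.6638 -0.0932] dir tip->lens 45.82
```

>>> apply_moves(
  increments=[
    [15, -8, 0, 0.03],
    [40, -22, 0, 0.09],
    [70, -38, 0, 0.15],
    [102, -56, 0, 0.22],
    [134, -74, 0, 0.29],
    [166, -91, 0, 0.36],
    [198, -109, 0, 0.43],
    [230, -126, 0, 0.5],
    [262, -144, 0, 0.57],
    [294, -161, 0, 0.64],
    [326, -179, 0, 0.71],
    [358, -196, 0, 0.78],
    [390, -214, 0, 0.85],
    [415, -228, 0, 0.9],
    [432, -237, 0, 0.925],
    [442, -243, 0, 0.925],
    [442, -243, 0, 0.925],
    [442, -243, 0, 0.925],
  ],
  grip=1,
)

```text
time_s: 2.0
tcp_pos: [0.5226, -0.1275, 0.3025]
ee_rot: [[0.849, -0.528, -0.001], [-0.528, -0.849, -0.001], [-0.0, 0.001, -1.0]]
force: [-0.2, 0.1, 0.5]
gripper_width: 0.006
grip_force: 0.0
```

>>> apply_moves(
  increments=[
    [0, 0, 15, 0],
    [0, 0, 40, 0],
    [0, 0, 70, 0],
    [0, 0, 100, 0],
    [0, 0, 125, 0],
    [0, 0, 140, 0],
    [0, 0, 148, 0],
    [0, 0, 148, 0],
    [0, 0, 148, 0],
  ],
)

```text
time_s: 2.9
tcp_pos: [0.5235, -0.1275, 0.1558]
ee_rot: [[0.849, -0.528, 0.002], [-0.528, -0.849, -0.001], [0.002, -0.0, -1.0]]
force: [0.5, 0.0, 0.3]
gripper_width: 0.008
grip_force: 0.0
```

Run:
```python
from h import *
im=snap("scene","s1.png"); s=read_state(); print(s["tcp_pos"],s["q"],s["force"])
cv2.imwrite("pics/s1c.png",cv2.resize(cv2.cvtColor(im,cv2.COLOR_RGB2BGR)[150:330,130:350],None,fx=3,fy=3))
# plan: arc rows in tool axes
C=np.array([.6095,-.045]); R=s["ee_rot"][:2,:2]; R=np.array(s["ee_rot"])[:2,:2]; p0=np.array(s["tcp_pos"])[:2]
for k in range(0,70,4):
    th=np.radians(-121.9+k); r=np.array([np.cos(th),np.sin(th)]);t=np.array([-r[1],r[0]])
    d=R.T@(C+.115*r-.015*t-p0)*1000; print(k,d.round(1),round(-np.radians(k),3))
```

```text
[ 0.52374429 -0.12745232  0.15623745] [-3.43857678e-01  1.36854409e-01  1.61220841e+00 -1.04199179e-04
  1.38948022e+00  1.78332250e+00] [-0.57682198 -0.9638604   0.38483743]
0 [14.2 -0.3] -0.0
4 [22.3  0.5] -0.07
8 [30.4  0.7] -0.14
12 [38.5  0.3] -0.209
16 [46.5 -0.6] -0.279
20 [54.5 -2.1] -0.349
24 [62.3 -4.1] -0.419
28 [70.  -6.7] -0.489
32 [77.5 -9.8] -0.559
36 [ 84.7 -13.4] -0.628
40 [ 91.7 -17.5] -0.698
44 [ 98.3 -22.1] -0.768
48 [104.7 -27.2] -0.838
52 [110.6 -32.7] -0.908
56 [116.2 -38.5] -0.977
60 [121.3 -44.8] -1.047
64 [126.  -51.4] -1.117
68 [130.3 -58.3] -1.187
```

View pics/s1c.png

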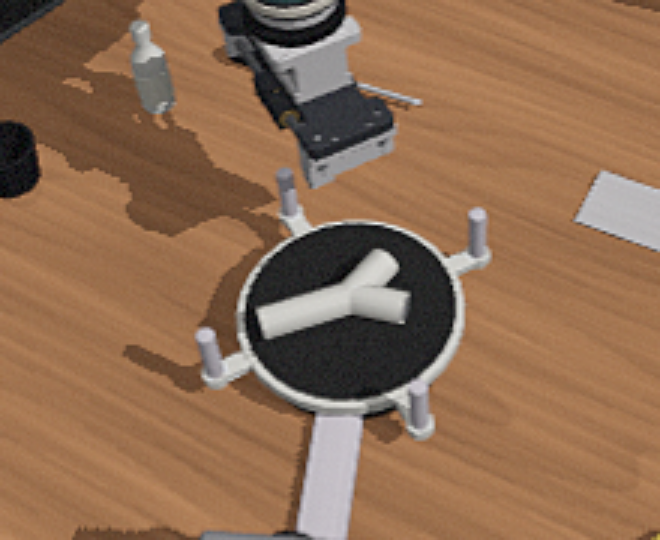

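The closed fingers are down beside the near-right post (crop px 285,185), and everything is undisturbed. I'll push along the arc.

>>> apply_moves(
  increments=[
    [3, 0, 0, 0],
    [7, 0, 0, 0],
    [11, 0, 0, 0],
    [14, 0, 0, 0],
    [17, 0, 0, -0.02],
    [21, 0.4, 0, -0.06],
    [25, 0.6, 0, -0.09],
    [29, 0.7, 0, -0.13],
    [33, 0.6, 0, -0.165],
    [37, 0.4, 0, -0.2],
    [41, 0, 0, -0.235],
    [45, -0.5, 0, -0.27],
    [49, -1.1, 0, -0.305],
    [53, -1.8, 0, -0.34],
    [57, -2.7, 0, -0.37],
    [61, -3.8, 0, -0.41],
    [65, -5, 0, -0.445],
    [69, -6.3, 0, -0.48],
    [72, -7.5, 0, -0.51],
    [74, -8.3, 0, -0.525],
  ],
)

```text
time_s: 4.95
tcp_pos: [0.5904, -0.1592, 0.1546]
ee_rot: [[1.0, -0.03, -0.0], [-0.03, -1.0, -0.0], [-0.0, 0.0, -1.0]]
force: [-1.5, 1.0, 0.5]
gripper_width: 0.008
grip_force: 0.5
```

Run:
```python
from h import *
s=read_state(); print(s["tcp_pos"],s["force"])
report([.6095,-.045],np.array([.6095,-.045])+.226*np.array([np.cos(.417),np.sin(.417)]))
C=np.array([.6095,-.045]); R=np.array(s["ee_rot"])[:2,:2]; p0=np.array(s["tcp_pos"])[:2]
for k in range(28,66,3):
    th=np.radians(-121.9+k); r=np.array([np.cos(th),np.sin(th)]);t=np.array([-r[1],r[0]])
    d=R.T@(C+.115*r-.015*t-p0)*1000; print(k,d.round(1),round(.525-np.radians(k),3))
```

```text
[ 0.59040228 -0.15915176  0.15458556] [-1.5331493   0.96898775  0.49052821]
top c [ 0.6165 -0.0446] ang -10.29 ext -0.050951523039969956 0.06642274046035798 405 tip [ 0.6818 -0.0564] dir tip->lens 37.48
scene c [ 0.6134 -0.0474] ang -8.53 ext -0.05200524371093465 0.06713983118796721 674 tip [ 0.6798 -0.0574] dir tip->lens 37.31
28 [-3.7 -0.3] 0.036
31 [2.3 0.5] -0.016
34 [8.4 1.1] -0.068
37 [14.4  1.3] -0.121
40 [20.5  1.2] -0.173
43 [26.6  0.8] -0.225
46 [32.6  0.1] -0.278
49 [38.6 -1. ] -0.33
52 [44.5 -2.3] -0.383
55 [50.3 -4. ] -0.435
58 [56.1 -6. ] -0.487
61 [61.7 -8.2] -0.54
64 [ 67.2 -10.8] -0.592
```

>>> apply_moves(
  increments=[
    [3, 0.5, 0, -0.02],
    [6.5, 0.9, 0, -0.05],
    [10, 1.2, 0, -0.085],
    [14, 1.3, 0, -0.12],
    [18, 1.3, 0, -0.15],
    [22, 1.1, 0, -0.185],
    [26, 0.8, 0, -0.22],
    [30, 0.4, 0, -0.255],
    [34, -0.2, 0, -0.29],
    [38, -0.9, 0, -0.325],
    [42, -1.7, 0, -0.36],
    [46, -2.7, 0, -0.395],
    [50, -3.9, 0, -0.43],
    [53, -4.9, 0, -0.46],
    [55, -5.6, 0, -0.48],
    [56, -6, 0, -0.487],
    [56, -6, 0, -0.487],
    [56, -6, 0, -0.487],
  ],
)

```text
time_s: 6.85
tcp_pos: [0.6465, -0.1549, 0.1548]
ee_rot: [[0.898, 0.44, 0.001], [0.44, -0.898, -0.0], [0.001, 0.001, -1.0]]
force: [0.1, -0.1, -0.4]
gripper_width: 0.003
grip_force: 0.1
```

Run:
```python
from h import *
s=read_state(); print(s["tcp_pos"],s["force"],s["time_s"])
report([.6095,-.045],np.array([.6095,-.045])+.226*np.array([np.cos(.417),np.sin(.417)]))
t=snap("top","t2.png");c=snap("scene","s2.png")
o=np.zeros((560,800,3),np.uint8)
o[:,:400]=cv2.resize(t[75:215,220:320],None,fx=4,fy=4,interpolation=cv2.INTER_CUBIC)
o[:540,400:]=cv2.resize(c[200:380,175:309],(400,540),interpolation=cv2.INTER_CUBIC)
cv2.imwrite("pics/c2.png",o[...,::-1])
```

```text
[ 0.64650956 -0.15488764  0.15480126] [ 0.06918474 -0.06465154 -0.3898843 ] 6.85
top c [ 0.6154 -0.0401] ang 17.0 ext -0.05133972249437647 0.06655624980461927 398 tip [ 0.679  -0.0207] dir tip->lens 26.11
scene c [ 0.6132 -0.0445] ang 19.2 ext -0.05457386091653642 0.07159280068082748 665 tip [ 0.6808 -0.021 ] dir tip->lens 26.52
```

View pics/c2.png

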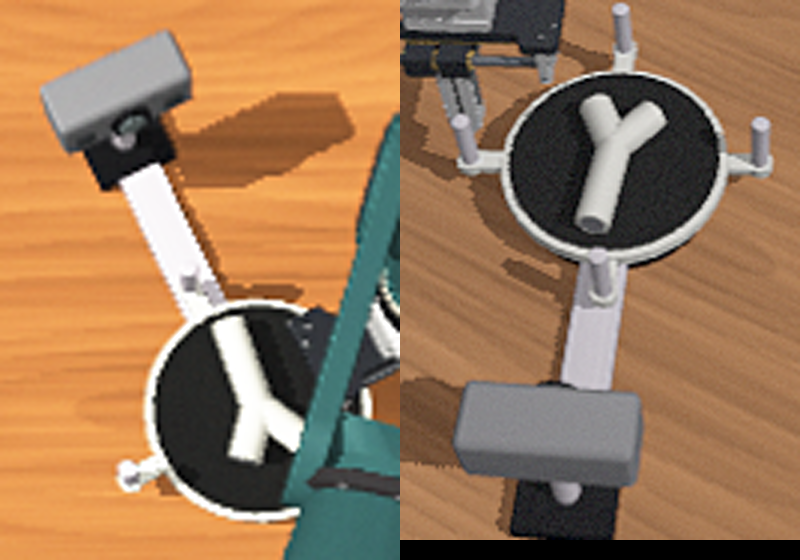

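The scene view shows the stem nearly along the rail, still about 5–6° short. The fitting is undisturbed. I'll nudge 4.5°, then back away for a clear view.

>>> apply_moves(
  increments=[
    [2, 0.2, 0, -0.01],
    [4, 0.4, 0, -0.03],
    [6, 0.6, 0, -0.05],
    [8, 0.8, 0, -0.07],
    [9, 0.8, 0, -0.08],
    [9, 0.8, 0, -0.08],
    [9, 0.8, 0, -0.08],
  ],
)

```text
time_s: 7.75
tcp_pos: [0.655, -0.1514, 0.1546]
ee_rot: [[0.86, 0.511, 0.0], [0.511, -0.86, 0.0], [0.0, 0.0, -1.0]]
force: [-0.0, -0.2, 0.3]
gripper_width: 0.005
grip_force: 0.0
```

>>> apply_moves(
  increments=[
    [-5, 0, 0, 0],
    [-15, 2, 0, 0],
    [-20, 5, -5, 0],
    [-20, 5, -25, 0],
    [-20, 5, -60, 0],
    [-20, 5, -100, 0],
    [-30, 10, -130, 0],
    [-60, 25, -145, 0],
    [-100, 45, -145, 0],
    [-140, 70, -145, 0],
    [-180, 95, -145, 0],
    [-210, 110, -145, 0],
    [-225, 115, -145, 0],
    [-225, 115, -145, 0],
  ],
)

```text
time_s: 9.15
tcp_pos: [0.5186, -0.3669, 0.3]
ee_rot: [[0.862, 0.507, 0.0], [0.507, -0.862, -0.0], [0.0, 0.0, -1.0]]
force: [0.1, 1.2, 0.0]
gripper_width: 0.004
grip_force: 0.0
```

Run:
```python
from h import *
s=read_state(); print(s["tcp_pos"],s["ee_rot"],s["time_s"])
report([.6095,-.045],np.array([.6095,-.045])+.226*np.array([np.cos(.417),np.sin(.417)]))
t=snap("top","t3.png");c=snap("scene","s3.png")
o=np.zeros((600,800,3),np.uint8)
o[:,:400]=cv2.resize(t[120:220,235:302],(400,600),interpolation=cv2.INTER_CUBIC)
o[:,400:]=cv2.resize(c[200:320,190:270],(400,600),interpolation=cv2.INTER_CUBIC)
cv2.imwrite("pics/c3.png",o[...,::-1])
```

```text
[ 0.51856206 -0.36688608  0.30001169] [[ 8.61666398e-01  5.07475077e-01  2.52884880e-04]
 [ 5.07475119e-01 -8.61666398e-01 -1.45100290e-04]
 [ 1.44267623e-04  2.53360829e-04 -9.99999957e-01]] 9.15
top c [ 0.6151 -0.0404] ang 23.13 ext -0.05097313768443243 0.06651470515415245 401 tip [ 0.6763 -0.0143] dir tip->lens 23.51
scene c [ 0.6129 -0.0438] ang 23.21 ext -0.05290747370613365 0.07231480818872144 651 tip [ 0.6794 -0.0153] dir tip->lens 24.33
```

View pics/c3.png

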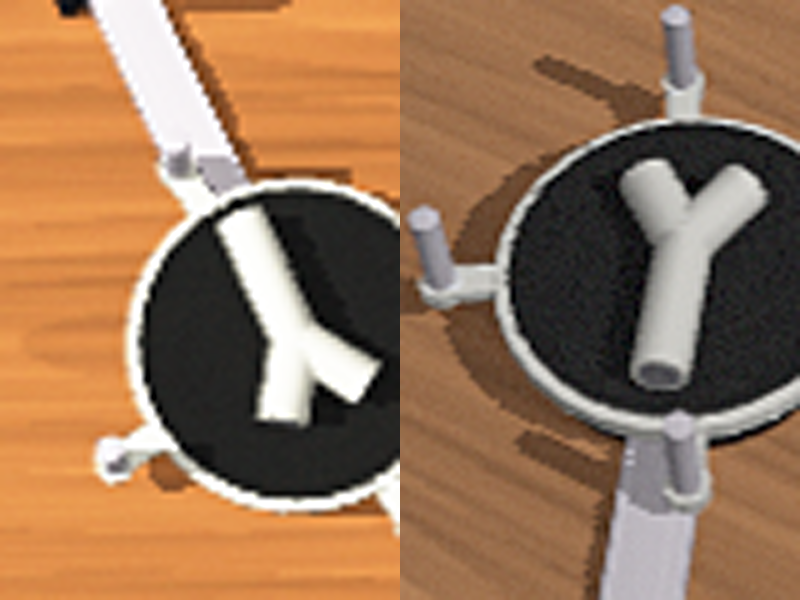

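The views agree: the stem is at about 23.2°, against 23.9° for the lens. I'll cross-check with the stem's midline alone and the post rotation.

Run:
```python
from h import *
C=np.array([.6095,-.045])
def stem(n,f,ang):
    im=cv2.imread("pics/"+f); big=cv2.resize(im,None,fx=4,fy=4,interpolation=cv2.INTER_CUBIC)
    c,d,a,b,N=fit(n,im,C); m=np.zeros(big.shape[:2],np.uint8)
    rim=np.array([proj(n,[C[0]+.081*np.cos(q),C[1]+.081*np.sin(q),.045])*4 for q in np.linspace(0,6.28,60)]).astype(np.int32)
    cv2.fillPoly(m,[rim],255); ys,xs=np.nonzero((m>0)&(big.min(2)>105))
    P=np.array([onz(n,(x+.5)/4-.5,(y+.5)/4-.5,.053)[:2] for x,y in zip(xs,ys)])
    e=np.array([-d[1],d[0]]); s=(P-c)@d; w=(P-c)@e; S=[];W=[]
    for k in np.arange(.004,.056,.003):
        q=(s>=k)&(s<k+.003)&(abs(w)<.02); S.append(k);W.append((w[q].min()+w[q].max())/2)
    g=np.polyfit(S,W,1); A=np.degrees(np.arctan2(d[1],d[0])+np.arctan(g[0]))
    p0=c+e*g[1]; u=np.array([np.cos(np.radians(A)),np.sin(np.radians(A))]); v=p0-C
    print(n,f,"stem",A.round(2),"perp off axis mm",(1000*(u[0]*v[1]-u[1]*v[0])).round(2))
for f in("0","3"):
    stem("top","top0.png" if f=="0" else "t3.png",0); stem("scene","scene0.png" if f=="0" else "s3.png",0)
T=lambda X,Y:(235+X*67/400-.4,120+Y/6-.4); S=lambda X,Y:(190+X/5-80-.4,200+Y/5-.4)
for n,F,q in(("top",T,(180,158)),("top",T,(115,462)),("scene",S,(677,15)),("scene",S,(424,217)),("scene",S,(680,423))):
    p=onz(n,*F(*q),.086)[:2]-C; print(n,np.hypot(*p),np.degrees(np.arctan2(p[1],p[0])))
```

```text
Traceback (most recent call last):
  File "h.py", line 10, in onz
    o,d=ray(name,u,v); return o+d*(z-o[2])/d[2]
        ~~~^^^^^^^^^^
  File "h.py", line 4, in ray
    c=camera_model(name); x=(u-c["cx"])/c["fx"]; y=(v-c["cy"])/c["fy"]
ValueError: time passes only in moves, steps and waits
```

```bash
sed -i 's/^def ray/import functools\ncamera_model=functools.lru_cache(camera_model)\ndef ray/' h.py
python3 - <<'E'
from h import *
C=np.array([.6095,-.045])
def stem(n,f):
    im=cv2.imread("pics/"+f); big=cv2.resize(im,None,fx=4,fy=4,interpolation=cv2.INTER_CUBIC)
    c,d,a,b,N=fit(n,im,C); m=np.zeros(big.shape[:2],np.uint8)
    rim=np.array([proj(n,[C[0]+.081*np.cos(q),C[1]+.081*np.sin(q),.045])*4 for q in np.linspace(0,6.28,60)]).astype(np.int32)
    cv2.fillPoly(m,[rim],255); ys,xs=np.nonzero((m>0)&(big.min(2)>105))
    P=np.array([onz(n,(x+.5)/4-.5,(y+.5)/4-.5,.053)[:2] for x,y in zip(xs,ys)])
    e=np.array([-d[1],d[0]]); s=(P-c)@d; w=(P-c)@e; S=[];W=[]
    for k in np.arange(.004,.056,.003):
        q=(s>=k)&(s<k+.003)&(abs(w)<.02); S.append(k);W.append((w[q].min()+w[q].max())/2)
    g=np.polyfit(S,W,1); A=np.degrees(np.arctan2(d[1],d[0])+np.arctan(g[0]))
    p0=c+e*g[1]; u=np.array([np.cos(np.radians(A)),np.sin(np.radians(A))]); v=p0-C
    print(n,f,"stem",A.round(2),"perp off axis mm",(1000*(u[0]*v[1]-u[1]*v[0])).round(2))
for n,f in(("top","top0.png"),("scene","scene0.png"),("top","t3.png"),("scene","s3.png")): stem(n,f)
T=lambda X,Y:(235+X*67/400-.4,120+Y/6-.4); S=lambda X,Y:(190+X/5-80-.4,200+Y/5-.4)
for n,F,q in(("top",T,(180,158)),("top",T,(115,462)),("scene",S,(677,15)),("scene",S,(424,217)),("scene",S,(680,423))):
    p=onz(n,*F(*q),.086)[:2]-C; print(n,np.hypot(*p),np.degrees(np.arctan2(p[1],p[0])))
E
```

```text
top top0.png stem -41.46 perp off axis mm 0.55
scene scene0.png stem -41.45 perp off axis mm -0.32
top t3.png stem 22.32 perp off axis mm 2.71
scene s3.png stem 22.46 perp off axis mm 0.25
top 0.10471866991498874 34.246095417748684
top 0.11792810675178515 126.18225418043048
scene 0.11455638909184461 -147.64211189543298
scene 0.11547005370815415 -57.941576650745894
scene 0.11419710062234494 31.945779870423202
```

Stem-only midlines agree at 22.4°, and so does the post rotation. The lens direction is about 23.8°, so I'll go back and nudge about 1.3° (2.7 mm).

>>> apply_moves(
  increments=[
    [20, -10, 0, 0],
    [60, -32, 0, 0],
    [105, -56, 0, 0],
    [150, -80, 0, 0],
    [185, -102, 0, 0],
    [203, -110, 5, 0],
    [205, -110, 25, 0],
    [205, -110, 60, 0],
    [205, -110, 100, 0],
    [205, -110, 130, 0],
    [205, -110, 145, 0],
    [205, -111, 145, 0],
    [210, -112, 145, 0],
    [217, -114, 145, 0],
    [222, -115, 145, 0],
    [224, -115, 145, 0],
    [225.5, -115, 145, 0],
    [226.7, -115, 145, 0],
    [227.7, -115, 145, 0],
    [227.7, -115, 145, 0],
  ],
)

```text
time_s: 11.35
tcp_pos: [0.6571, -0.1503, 0.1547]
ee_rot: [[0.86, 0.51, 0.0], [0.51, -0.86, -0.0], [-0.0, 0.0, -1.0]]
force: [-1.2, -1.4, 0.7]
gripper_width: 0.005
grip_force: 0.3
```

>>> apply_moves(
  increments=[
    [0, 0, 0, 0],
    [-5, 0, 0, 0],
    [-15, 2, 0, 0],
    [-20, 5, -5, 0],
    [-20, 5, -25, 0],
    [-20, 5, -60, 0],
    [-20, 5, -100, 0],
    [-30, 10, -130, 0],
    [-60, 25, -145, 0],
    [-100, 45, -145, 0],
    [-140, 70, -145, 0],
    [-180, 95, -145, 0],
    [-210, 110, -145, 0],
    [-225, 115, -145, 0],
    [-225, 115, -145, 0],
  ],
)

```text
time_s: 12.85
tcp_pos: [0.5209, -0.3655, 0.3]
ee_rot: [[0.862, 0.508, 0.0], [0.508, -0.862, -0.0], [0.0, 0.0, -1.0]]
force: [-0.5, -0.1, -1.0]
gripper_width: 0.006
grip_force: 0.0
```

```bash
cat >> h.py <<'E'
def stem(n,f,C):
    im=cv2.imread("pics/"+f); big=cv2.resize(im,None,fx=4,fy=4,interpolation=cv2.INTER_CUBIC)
    c,d,a,b,N=fit(n,im,C); m=np.zeros(big.shape[:2],np.uint8)
    rim=np.array([proj(n,[C[0]+.081*np.cos(q),C[1]+.081*np.sin(q),.045])*4 for q in np.linspace(0,6.28,60)]).astype(np.int32)
    cv2.fillPoly(m,[rim],255); ys,xs=np.nonzero((m>0)&(big.min(2)>105))
    P=np.array([onz(n,(x+.5)/4-.5,(y+.5)/4-.5,.053)[:2] for x,y in zip(xs,ys)])
    e=np.array([-d[1],d[0]]); s=(P-c)@d; w=(P-c)@e; S=[];W=[]
    for k in np.arange(.004,.056,.003):
        q=(s>=k)&(s<k+.003)&(abs(w)<.02); S.append(k);W.append((w[q].min()+w[q].max())/2)
    g=np.polyfit(S,W,1); A=np.degrees(np.arctan2(d[1],d[0])+np.arctan(g[0]))
    p0=c+e*g[1]; u=np.array([np.cos(np.radians(A)),np.sin(np.radians(A))]); v=p0-C
    print(n,f,"stem",A.round(2),"perp off axis mm",(1000*(u[0]*v[1]-u[1]*v[0])).round(2))
E
python3 - <<'E'
from h import *
C=np.array([.6095,-.045]); snap("top","t4.png"); c=snap("scene","s4.png"); s=read_state(); print(s["time_s"],s["tcp_pos"],s["q"][5])
stem("top","t4.png",C); stem("scene","s4.png",C)
cv2.imwrite("pics/c4.png",cv2.resize(c[200:385,160:310],None,fx=3.2,fy=3.2,interpolation=cv2.INTER_CUBIC)[...,::-1])
# trigger button: grey top at z=.022 
for n,f,(x0,y0,x1,y1) in(("top","t4.png",(145,205,185,235)),("scene","s4.png",(400,265,440,305))):
    im=cv2.imread("pics/"+f)[y0:y1,x0:x1].astype(int); g=((im.max(2)-im.min(2)<25)&(im.min(2)>80)).astype(np.uint8)
    k,l,st,ce=cv2.connectedComponentsWithStats(g); i=1+st[1:,4].argmax(); print(n,st[i],onz(n,ce[i][0]+x0,ce[i][1]+y0,.022))
E
```

```text
12.95 [ 0.52267576 -0.36313037  0.29996577] 0.3380607325275444
top t4.png stem 23.94 perp off axis mm 2.35
scene s4.png stem 23.79 perp off axis mm 0.13
top [ 10   9  14  14 151] [0.47937206 0.34681226 0.022     ]
scene [ 14  10  19  18 247] [0.48345062 0.34558313 0.022     ]
```

View pics/c4.png

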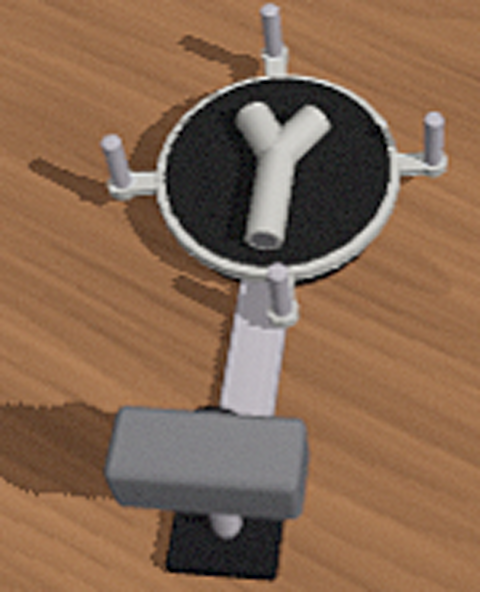

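The stem is at 23.9°, in line with the rail and lens, and the fitting and posts look fine. The trigger is at (0.4815, 0.346), so I'll move over it.

>>> apply_moves(
  increments=[
    [6, -12, 0, 0],
    [18, -35, 0, 0],
    [36, -70, 0, 0],
    [55, -107, 0, 0],
    [75, -146, 0, 0],
    [95, -185, 0, 0],
    [115, -224, 0, 0],
    [135, -263, 0, 0],
    [155, -302, 0, 0],
    [175, -341, 0, 0],
    [195, -380, 0, 0],
    [215, -419, 0, 0],
    [235, -458, 0, 0],
    [255, -497, 0, 0],
    [275, -535, 0, 0],
    [295, -574, 0, 0],
    [310, -604, 0, 0],
    [320, -623, 0, 0],
    [325, -632, 0, 0],
    [325, -632, 0, 0],
  ],
)

```text
time_s: 14.95
tcp_pos: [0.4776, 0.3475, 0.2995]
ee_rot: [[0.858, 0.514, -0.001], [0.514, -0.858, -0.0], [-0.001, -0.0, -1.0]]
force: [-0.1, -0.8, 0.4]
gripper_width: 0.006
grip_force: 0.0
```

>>> apply_moves(
  increments=[
    [0, 0, 0, 0],
    [0, 0, 20, 0],
    [0, 0, 55, 0],
    [0, 0, 95, 0],
    [0, 0, 130, 0],
    [0, 0, 150, 0],
    [0, 0, 160, 0],
    [0, 0, 165, 0],
    [0, 0, 165, 0],
    [0, 0, 165, 0],
  ],
)

```text
time_s: 15.95
tcp_pos: [0.48, 0.3456, 0.1364]
ee_rot: [[0.86, 0.51, 0.003], [0.51, -0.86, 0.001], [0.003, 0.0, -1.0]]
force: [0.7, 0.2, 0.4]
gripper_width: 0.004
grip_force: 0.0
```

Run:
```python
from h import *
c=snap("scene","s5.png"); s=read_state(); print(s["time_s"],s["tcp_pos"],s["force"])
cv2.imwrite("pics/c5.png",cv2.resize(c[200:380,300:500],None,fx=3,fy=3)[...,::-1])
```

```text
16.0 [0.47999033 0.34573145 0.13650891] [0.99423957 0.27087466 0.38324973]
```

View pics/c5.png

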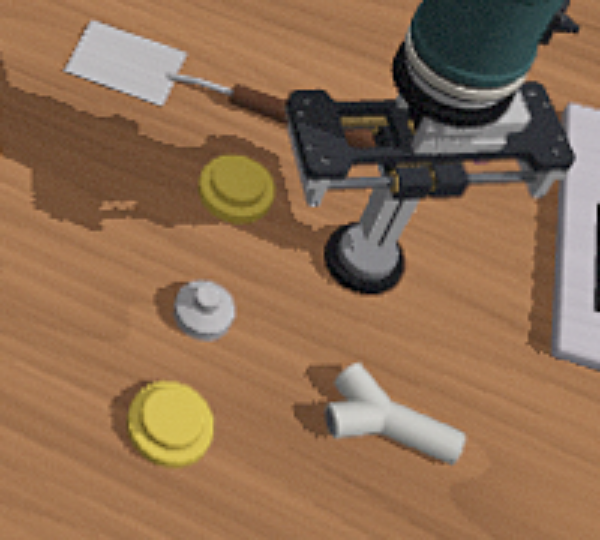

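The closed fingertips are centred over the grey button (crop px 372,250), with the look-alikes well clear. I'll press now.

>>> apply_moves(
  increments=[
    [0, 0, 5, 0],
    [0, 0, 10, 0],
    [0, 0, 14, 0],
    [0, 0, 17, 0],
    [0, 0, 19, 0],
    [0, 0, 21, 0],
    [0, 0, 22.5, 0],
    [0, 0, 24, 0],
    [0, 0, 24, 0],
    [0, 0, 24, 0],
  ],
)

```text
time_s: 17.0
tcp_pos: [0.479, 0.3454, 0.1133]
ee_rot: [[0.86, 0.511, 0.0], [0.511, -0.86, -0.0], [0.0, 0.0, -1.0]]
force: [-5.6, -3.1, 13.3]
gripper_width: 0.004
grip_force: 6.5
```

>>> apply_moves(
  increments=[
    [0, 0, 0.5, 0],
    [0, 0, 0.5, 0],
    [0, 0, 0.5, 0],
  ],
)

```text
time_s: 17.3
tcp_pos: [0.4791, 0.3455, 0.1133]
ee_rot: [[0.86, 0.511, 0.001], [0.511, -0.86, 0.0], [0.001, 0.0, -1.0]]
force: [-5.5, -3.2, 13.4]
gripper_width: 0.002
grip_force: 7.3
```

>>> apply_moves(
  increments=[
    [0, 0, -5, 0],
    [0, 0, -15, 0],
    [0, 0, -35, 0],
    [0, 0, -70, 0],
    [0, 0, -110, 0],
    [0, 0, -145, 0],
    [0, 0, -160, 0],
    [0, 0, -160, 0],
    [0, 0, -160, 0],
  ],
)

```text
time_s: 18.2
tcp_pos: [0.4788, 0.3452, 0.2683]
ee_rot: [[0.86, 0.51, -0.002], [0.51, -0.86, -0.001], [-0.003, 0.0, -1.0]]
force: [0.4, 0.4, 0.8]
gripper_width: 0.004
grip_force: 0.0
```

Run:
```python
from h import *
C=np.array([.6095,-.045]); snap("top","t6.png"); snap("scene","s6.png"); s=read_state(); print(s["time_s"],s["tcp_pos"],s["force"],s["dq"])
stem("top","t6.png",C); stem("scene","s6.png",C)
```

```text
18.3 [0.47840732 0.34499293 0.26695719] [ 0.6464049  -0.26956825  0.01599028] [ 0.00234406  0.00292874 -0.00010333  0.00079486  0.0028643  -0.00075989]
top t6.png stem 23.98 perp off axis mm 2.35
scene s6.png stem 23.82 perp off axis mm 0.1
```

View pics/s6.png

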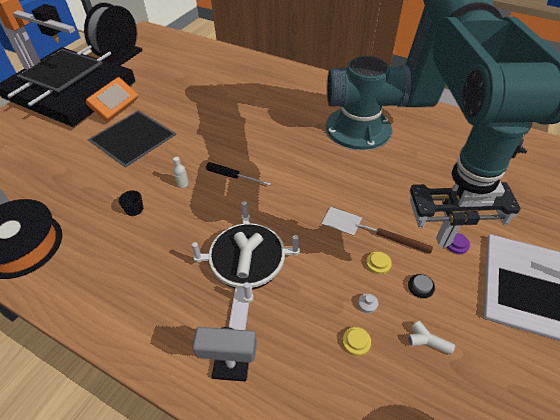

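The stem points at the lens (245,255 → 228,345), the bystanders are unmoved, and the gripper is clear. The button went down to its stop.

```bash
python3 -c "from rig import bot; print(bot.close_job())"
```

```text
the job is handed in; nothing more can be done
None
```

I turned the platter by its posts until the fitting's stem pointed at the lens (measured at about 23.9°, against about 23.8° for the lens direction), then pressed the trigger to its stop, came away and handed the job in.

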